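# Lock the last cam in the oak cupboard's top board

## Task

One of the four slotted cam locks in the top of the oak cupboard is still open: its slot runs roughly side to side, while the three locked ones run front to back. Take the flat-blade driver out of its stand, set the blade in that slot and turn the cam a quarter turn clockwise (seen from above) until it comes up against its stop, then put the driver back upright in its stand, all the way down. Leave the three locked cams locked, and do not shift the saucers, the glass cup or the tea tin.

Things in the scene. Friction and masses are not known exactly. Their poses are not given: they have to be found in the camera images.
- cam (a joint): Angle of the open cam lock about the vertical: 0 = fully open (slot parallel to the cupboard's long side), grows as it is turned clockwise seen from above, hard stop at 1.571 = locked. It starts between 0 and 0.3. It turns stiffly (about 0.12 N m) and stays where it is left. The blade has about 0.11 rad of play each way in the slot, so the driver must be turned about that much farther than the cam.
- cam_slot (a point): Centre of the open cam's top face, level with the cupboard's top (190 mm above the stone shelf). The cam is a grey zinc disc, 40 mm across, let in flush in one of the four corners of the top board (62 mm before or behind and 128 mm left or right of the top's middle). Its x axis runs along the slot, z is up. The slot runs right across the disc: 5.6 mm wide, its lips bevelled to 11.2 mm wide at the top over the first 2.8 mm, 9 mm deep to a dark floor.
- locked1 (a joint): Angle of a cam already locked, same make as the open one; it stands at 1.571 (slot front to back) and should stay there.
- locked2 (a joint): As locked1, another of the three locked cams.
- locked3 (a joint): As locked1, another of the three locked cams.
- driver_grip (a point): Centre of the handle of the flat-blade driver (137 mm long, about 0.2 kg), which stands blade down in the stand. The red handle is 66 mm high with flat sides: 36 mm broad along its x axis, 20 mm thick along its y axis; z points away from the blade. Below it come a dark round bolster 44 mm across and 6 mm thick (its underside 39 mm below this point), a 12 mm shank, and the blade, 24 mm wide along x and 3 mm thick along y, whose tip is 104 mm below this point.
- driver_tip (a point): Middle of the end of the driver's blade, on the driver's axis, 104 mm below the handle's centre; same axes as driver_grip.
- stand_hole (a point): Middle of the mouth of the round hole in the driver's stand, a fixed dark wooden block 90 x 90 mm and 78 mm high; z is up. The hole is 30 mm across with a 3 mm bevel and 72 mm deep. When the driver is home its bolster rests flat on the block, the handle's centre 39 mm above this point.
- cupboard: Small oak cupboard, fixed, 360 mm wide (its y), 200 mm deep (its x) and 190 mm high, with a swing door and brass knob on the side facing the robot (its -x). Origin at the middle of its underside.
- grinder: Chrome coffee grinder with a clear hopper, fixed, 128 mm across, 213 mm high, with a press button on its front; bystander. Origin at the middle of its underside.
- saucer_caps: White saucer 136 mm across, 20 mm high, holding brown cover caps, in the middle of the cupboard's top; loose bystander. Origin at the middle of its underside.
- saucer: White saucer 136 mm across, 20 mm high, on the stone shelf to one side of the cupboard; loose bystander. Origin at the middle of its underside.
- glass_cup: Glass cup 72 mm across, 85 mm high, standing on that saucer; loose bystander. Origin at the middle of its underside.
- tea_tin: Green tea tin 93 mm across, 121 mm high, brass lid, to the other side of the cupboard; loose bystander. Origin at the middle of its underside.
Things that resemble listed ones, but are neither listed nor needed, are in the scene too. Of the things like the part that bears driver_grip, leave any that is yellow; of the rest the smaller one is meant.

How it is judged (in metres and radians):
On the way, in this order (a step that is already met when the one before it is completed fails the run):
1. the driver's blade stands in the slot of the open cam, at least half-way down, before the cam is locked (horizontal distance between driver_tip and cam_slot below 0.007 m and z of driver_tip in the frame of cam_slot below -0.0045 m and value of joint cam below 1.2 rad), for 0.1 s.
2. the cam is turned clockwise to its stop with the blade in the slot (horizontal distance between driver_tip and cam_slot below 0.007 m and z of driver_tip in the frame of cam_slot below -0.0045 m and value of joint cam above 1.43 rad), for 0.1 s.
At the end, for the whole second after the job is handed in: The open cam is within 8 degrees of its stop (joint above 1.43), the three others are still locked (above 1.35), and the driver stands still in its stand, blade down, bolster on the block (handle centre within 15 mm of the hole's axis and 30 to 42 mm above its mouth, leaning less than 7 degrees) (value of joint cam above 1.43 rad and value of joint each of locked1, locked2, locked3 above 1.35 rad and horizontal distance between driver_grip and stand_hole below 0.015 m and z of driver_grip in the frame of stand_hole between 0.03 and 0.042 m and angle between driver_grip's own z axis and vertical below 0.12 rad and linear speed of driver below 0.02 m/s); the robot touches nothing.
It fails at once if a cam that was already locked is turned back by more than about 25 degrees (value of joint any of locked1, locked2, locked3 below 1.13 rad).
It fails at once if a saucer, the glass cup or the tea tin is shifted by more than 25 mm (distance of any of saucer_caps, saucer, glass_cup, tea_tin from where it was at the start of the episode above 0.025 m).
It also fails if it takes over 59 s, if anything falls off the work surface, if the arm or the gripper's body presses on something with over 40 N, if the wrist force passes 120 N, or if a joint passes its speed limit or range.

## Robot

A 6-joint arm with a two-finger parallel gripper is mounted at the origin on the work surface. World frame = base frame: x ahead of the robot, y to its left, z up, the work surface at z = 0. Lengths are in mm, angles in rad, forces in N, time in s.
With the tool pointing down it reaches from about 275 to 825 mm from the base axis. Payload 4.9 kg.
Tool frame: the origin (TCP) lies at the very end of the fingers, on their centre line; the grasp point (between the pads) lies 19 mm behind it; z points along the fingers, y is the direction in which the jaws open and shut (so a half turn about z gives the same grasp; the last joint's range is limited). The gripper opens to 85 mm and grips with 20 to 120 N. Pads are 22 mm wide; open, the fingers measure 114 mm over their backs; the gripper's body (76 mm by 85 mm) begins 54 mm behind the grasp point. The pads swing forward as they close: fully open they stand 13 mm farther back than shut.
Start: joints at [1.021, 0.326, -0.193, 1.052, 0, 1.437], TCP at [222.154, 503.156, 199.081] pointing down, gripper open.
Joint ranges: [-2.65, 2.65], [-0.97, 1.79], [-1.3, 1.35], [-1.93, 2.1], [-1.47, 1.37], [-3.14, 3.14]. Speed limits (rad/s): [2.57, 2.57, 3.14, 3.14, 3.14, 3.14].

## Interface

Orientations are given as [roll, pitch, yaw] about the fixed x, y, z axes, in that order (R = Rz(yaw) Ry(pitch) Rx(roll)).
In Python, from bench import bot, solve_ik, imaging gives the robot as it stands. Calls block until the motion is done:
- bot.move_ptp(position, orientation): joint-space move of the TCP to a pose.
- bot.movel(position, rot=None, max_speed=150, threshold=None): straight line of the TCP; rot=None keeps the orientation; max_speed is the mean speed in mm/s. With threshold (N) it stops when the force on the tool has changed by that much, and returns True; else False.
- bot.move_j(angles): joint-space move.
- bot.grip(opening, effort=None): opening from 0.0 (shut) to 1.0 (fully open); effort is the grip in N (None keeps the last); returns when the fingers have stopped.
- bot.dwell(seconds).
- solve_ik(position, orientation): joint angles nearest the present ones, or None.
- bot.get_state(): the state.
- imaging.capture(name): name is "scene" or "top" or "wrist"; returns the picture (400x640x3 uint8, blue, green, red); there is no depth.
- imaging.camera_model(name): a dict with "K" (3x3 intrinsics, pixels), "k1" (the pictures are not rectified: a ray, as slopes to the right and down, at radius r is drawn at 1 + k1 r^2 times it, then the intrinsics apply), "position" and "rotation" of the camera in the world. Camera axes: x right, y up, looking along -z (the intrinsics and any distortion apply to the point x, -y, -z); pixel columns grow to the right and rows downward; lengths in mm; the calibration is good to about 2 mm. A picture is of the moment at which its call begins: read the wrist's pose just before it. camera_model takes no time and is no camera call; for the wrist camera it gives the pose at the moment of the call.
A pose or a line that the arm cannot do raises bot.IKError and nothing moves.
- bot.sign_off(): hands the job in, once; it reports no verdict.
The state is a dict: "t": time; "qpos": joint angles; "joint_velocities": joint speeds; "effort": joint torques, N m; "tcp_pos": TCP position; "orientation": TCP orientation; "contact_force": force on the tool from outside, world axes, zero at the start; "wrist_torque": the same for the moment, N m; "opening": opening from 0.0 (shut) to 1.0 (fully open).
Only numpy, scipy, OpenCV 4.12 (cv2) and the standard library are available. Lean on these libraries where they do the work, as an engineer would, in place of code of your own. Each camera call takes 0.05 s, during which the arm holds its last target.

## Working session

There is one attempt and no reset: what is moved stays moved. The work goes in short steps, each a Python script; the robot and the scene stay as the last script left them, time stands still between calls to the robot, and variables do not carry over. Pictures are saved under pics/ and viewed, and the job is handed in when it is done.

```bash
ls; mkdir -p pics; cat > h.py <<'E'
import numpy as np, cv2
from bench import bot, solve_ik, imaging
def ray(cm,u,v):
    K=np.array(cm["K"]);k=cm["k1"]
    d=np.array([(u-K[0,2])/K[0,0],(v-K[1,2])/K[1,1]]);p=d.copy()
    for _ in range(50): p=d/(1+k*(p@p))
    r=np.array(cm["rotation"])@np.array([p[0],-p[1],-1.0])
    return np.array(cm["position"],float),r/np.linalg.norm(r)
def onz(cm,u,v,z):
    o,r=ray(cm,u,v); return o+r*(z-o[2])/r[2]
def proj(cm,P):
    K=np.array(cm["K"]);q=np.array(cm["rotation"]).T@(np.array(P,float)-np.array(cm["position"]))
    p=np.array([q[0]/-q[2],-q[1]/-q[2]]);p=p*(1+cm["k1"]*(p@p))
    return K[0,0]*p[0]+K[0,2],K[1,1]*p[1]+K[1,2]
E
python3 - <<'E'
from h import *
for n in ["scene","top","wrist"]:
    cm=imaging.camera_model(n); im=imaging.capture(n); cv2.imwrite(f"pics/{n}0.png",im)
    print(n,np.round(cm["position"]),np.round(cm["rotation"],3).tolist(),cm["K"],cm["k1"])
print(bot.get_state())
E
```

```text
pics
scene [ 850.  639. 1234.] [0.588, -0.002, 2.661] [[520.18989395   0.         324.01499901]
 [  0.         520.18989395 200.73755096]
 [  0.           0.           1.        ]] 0.042522254061520104
top [ 329.   -0. 1397.] [0.144, -0.004, -1.594] [[403.31961967   0.         316.51511618]
 [  0.         403.31961967 191.7098944 ]
 [  0.           0.           1.        ]] 0.02230883416722847
wrist [146. 537. 373.] [-0.328, 0.001, 1.155] [[311.89269293   0.         316.81926533]
 [  0.         311.89269293 203.75452116]
 [  0.           0.           1.        ]] -0.018645377365440273
{'t': 0.15, 'qpos': array([ 1.02078876e+00,  3.26803078e-01, -1.93328251e-01,  1.05203318e+00,
       -9.47719992e-06,  1.43662731e+00]), 'joint_velocities': array([ 8.91159260e-05, -5.60700321e-04,  1.30193501e-03, -1.26962369e-04,
       -1.37130062e-03, -9.30412558e-05]), 'effort': array([ 1.24612772e-03, -4.43705213e+01,  2.62664706e+01,  1.04477839e-02,
       -8.93507331e-05,  4.06522304e-06]), 'tcp_pos': array([221.89606464, 502.71848704, 198.47557287]), 'orientation': array([-3.14023550e+00, -1.73625899e-04,  2.72575399e+00]), 'contact_force': array([0.74456609, 0.29423538, 0.11056554]), 'wrist_torque': array([-0.03293071,  0.07086001, -0.0066286 ]), 'opening': 0.9995860933310571}
```

```bash
python3 - <<'E'
s=open('h.py').read()
s=s.replace('np.array(cm["rotation"])','RM(cm)').replace('def ray','from scipy.spatial.transform import Rotation as Ro\ndef RM(cm): return Ro.from_euler("xyz",cm["rotation"]).as_matrix()\ndef ray',1)
open('h.py','w').write(s)
E
cat h.py | head -8
```

```text
import numpy as np, cv2
from bench import bot, solve_ik, imaging
from scipy.spatial.transform import Rotation as Ro
def RM(cm): return Ro.from_euler("xyz",cm["rotation"]).as_matrix()
def ray(cm,u,v):
    K=np.array(cm["K"]);k=cm["k1"]
    d=np.array([(u-K[0,2])/K[0,0],(v-K[1,2])/K[1,1]]);p=d.copy()
    for _ in range(50): p=d/(1+k*(p@p))
```

View pics/scene0.png

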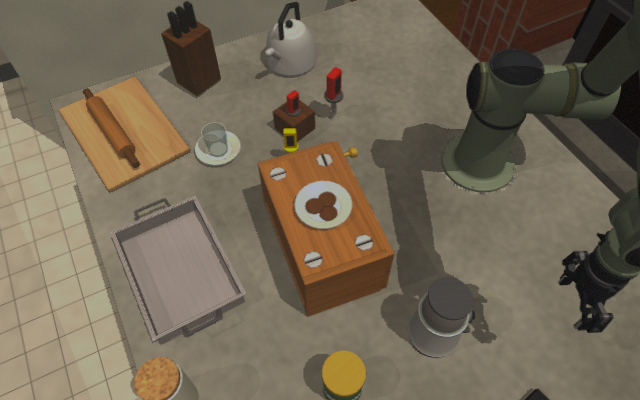

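View pics/top0.png

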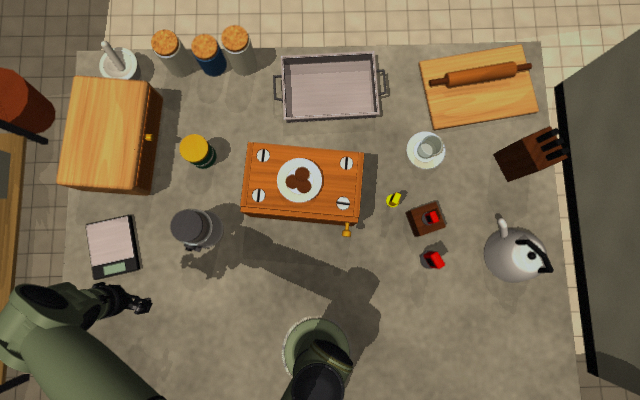

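View pics/wrist0.png

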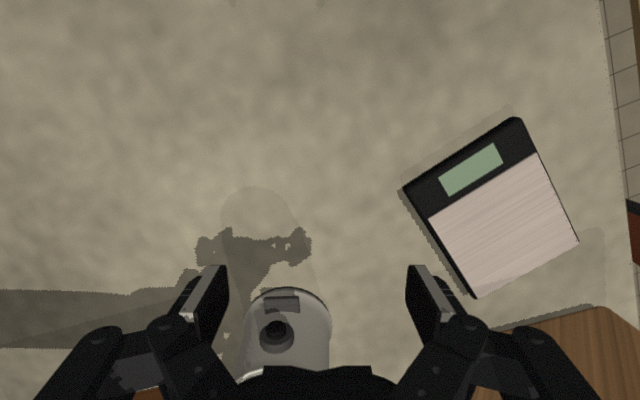

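```bash
python3 - <<'E'
import cv2,numpy as np
s=cv2.imread('pics/scene0.png');t=cv2.imread('pics/top0.png')
a=cv2.resize(s[50:160,250:370],None,fx=3.3,fy=3.3,interpolation=cv2.INTER_CUBIC)
b=cv2.resize(s[130:310,250:400],(396,475),interpolation=cv2.INTER_CUBIC)
c=cv2.resize(t[135:275,235:455],None,fx=3.6,fy=3.6,interpolation=cv2.INTER_CUBIC)
h=max(a.shape[0],b.shape[0]);o=np.zeros((h,800,3),np.uint8);o[:a.shape[0],:a.shape[1]]=a;o[:b.shape[0],400:400+b.shape[1]]=b
cv2.imwrite('pics/e1.png',o);cv2.imwrite('pics/e2.png',c)
E
```

```text
(no output)
```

View pics/e1.png

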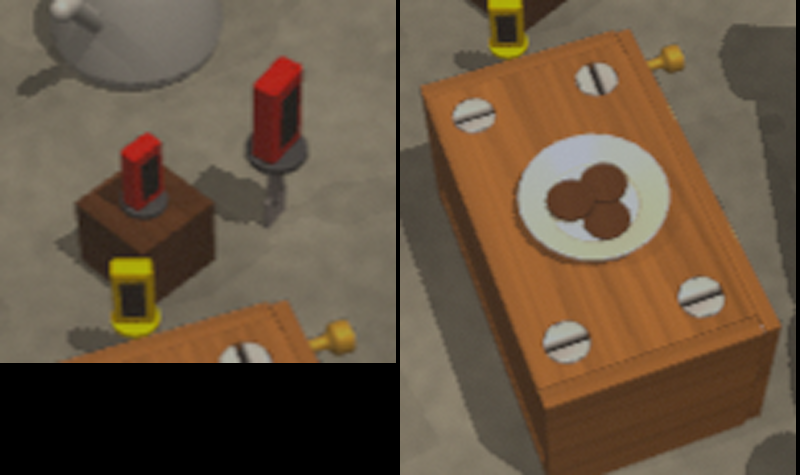

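View pics/e2.png

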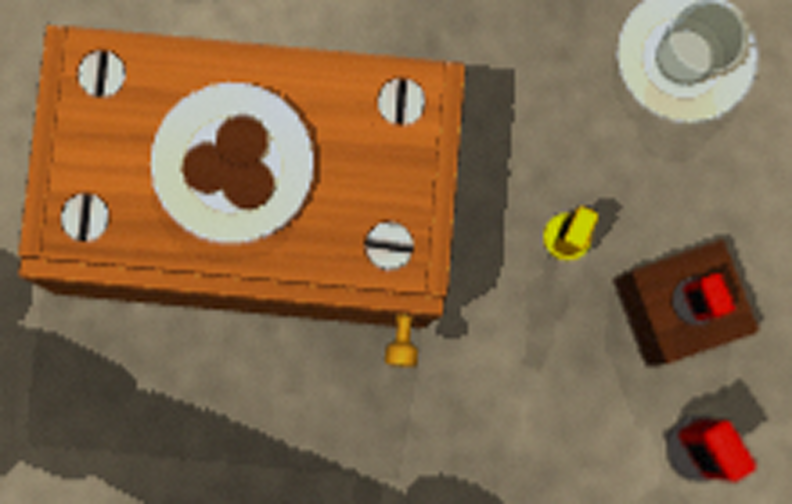

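```bash
python3 - <<'E'
from h import *
t=cv2.imread('pics/top0.png');s=cv2.imread('pics/scene0.png')
ct=imaging.camera_model('top');cs=imaging.camera_model('scene')
def q(p):return (235+p[0]/3.6-.4,135+p[1]/3.6-.4)
for n,p in [("cam open",(389,245)),("c1",(101,73)),("c2",(401,101)),("c3",(85,217))]:
    print(n,onz(ct,*q(p),190).round(1))
for p in [(614,276),(728,236),(760,326),(655,366)]: print('stand',onz(ct,*q(p),78 if p!=(655,366) else 78).round(1))
print('cam scene',onz(cs,250+596/2.64,130+78/2.64,190))
# handle top
print('handle top',onz(ct,*q((718,295)),150), onz(cs,250+148/3.3,50+143/3.3,150))
print('bolster top',onz(ct,*q((692,300)),84))
E
```

```text
cam open [469.4 -87.4 190. ]
c1 [622.1 152.8 190. ]
c2 [ 592.2 -101.6  190. ]
c3 [498.8 166.7 190. ]
stand [ 449.4 -299.5   78. ]
stand [ 483.7 -405.6   78. ]
stand [ 401. -429.   78.]
stand [ 367.1 -332.    78. ]
cam scene [125.66579245  88.73890707 190.        ]
handle top [ 424.46511703 -371.51706195  150.        ] [ 415.46599612 -371.44413776  150.        ]
bolster top [ 425.50263425 -367.40732963   84.        ]
```

```bash
python3 - <<'E'
from h import *
p=bot.get_state()['tcp_pos']
bot.movel([p[0],p[1],340],max_speed=250)
def snap(n):
    bot.dwell(0.2)
    cm=imaging.camera_model('wrist');im=imaging.capture('wrist');cv2.imwrite(f'pics/{n}.png',im)
    import pickle;pickle.dump(cm,open(f'pics/{n}.pkl','wb'));print(n,bot.get_state()['t'],bot.get_state()['tcp_pos'].round(1),cm['position'],cm['rotation'])
bot.move_ptp([469,-87,350],[np.pi,0,-1.685]); snap('wcam')
bot.move_ptp([425,-368,330],[np.pi,0,2.4]); snap('wstand')
print(bot.get_state()['contact_force'])
E
```

```text
wcam 3.8417 [469.1 -86.7 350. ] [ 459.47199846 -169.1198627   524.54674166] [-3.29677423e-01 -2.95119126e-04  3.02844524e+00]
wstand 5.5917 [ 425.3 -367.5  330.2] [ 363.72873847 -311.12270527  504.73340381] [-3.28110072e-01 -6.52384733e-04  8.30929636e-01]
[-0.45819733  0.2206657   0.11518403]
```

View pics/wcam.png

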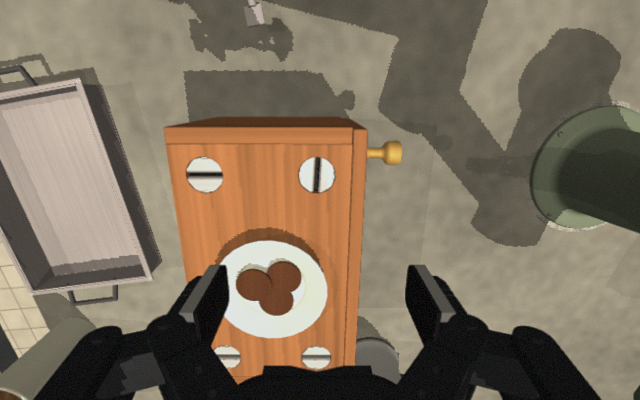

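View pics/wstand.png

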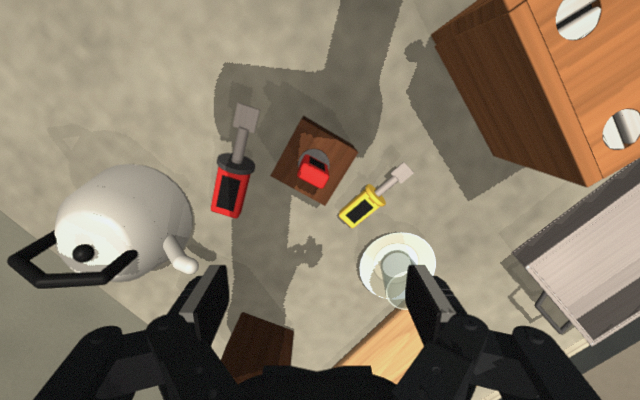

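```bash
python3 - <<'E'
from h import *
import pickle
im=cv2.imread('pics/wcam.png');cm=pickle.load(open('pics/wcam.pkl','rb'))
hsv=cv2.cvtColor(im,cv2.COLOR_BGR2HSV)
for n,(u,v) in {'open':(317,175),'c2':(205,175)}.items():
    r=26;m=np.zeros(im.shape[:2],np.uint8)
    sub=hsv[v-r:v+r,u-r:u+r]
    m[v-r:v+r,u-r:u+r]=((sub[...,1]<80)&(sub[...,2]>100))*255
    cs=cv2.findContours(m,0,1)[0];pts=np.vstack([c for c in cs if cv2.contourArea(c)>60])
    h=cv2.convexHull(pts);W=np.array([onz(cm,*p[0],190)[:2] for p in h],np.float32)
    c,rad=cv2.minEnclosingCircle(W);A=np.c_[2*W,np.ones(len(W))];s=np.linalg.lstsq(A,(W**2).sum(1),rcond=None)[0]
    print(n,c,rad,'lsq',s[:2],np.sqrt(s[2]+s[0]**2+s[1]**2))
    # slot dark pixels
    k=np.zeros_like(m);cv2.fillConvexPoly(k,h,255)
    k=cv2.erode(k,np.ones((3,3)));d=(k>0)&(hsv[...,2]<90)
    v_,u_=np.nonzero(d);P=np.array([onz(cm,a,b,184)[:2] for a,b in zip(u_,v_)])
    w,V=np.linalg.eigh(np.cov(P.T));e=V[:,1];print(' slot',P.mean(0),np.arctan2(e[1],e[0]),w**.5,len(P))
ims=cv2.imread('pics/wstand.png')
o=np.zeros((600,800,3),np.uint8)
a=cv2.resize(im[145:205,285:345],(400,400),interpolation=cv2.INTER_CUBIC);b=cv2.resize(ims[105:215,260:370],(400,400),interpolation=cv2.INTER_CUBIC)
o[:400,:400]=a;o[:400,400:]=b;cv2.imwrite('pics/e3.png',o[:400])
E
```

```text
open (469.0530700683594, -88.84527587890625) 20.404787063598633 lsq [469.05061487 -88.76722231] 20.165571239054845
 slot [468.94820048 -87.69032599] 1.396243879108441 [ 1.44773436 10.86123345] 149
c2 (591.71240234375, -103.05819702148438) 20.317846298217773 lsq [ 591.73305545 -103.03471482] 20.1326579081501
 slot [ 593.41592114 -102.35560907] 3.0197370302776907 [ 1.08092794 11.07643102] 109
```

View pics/e3.png

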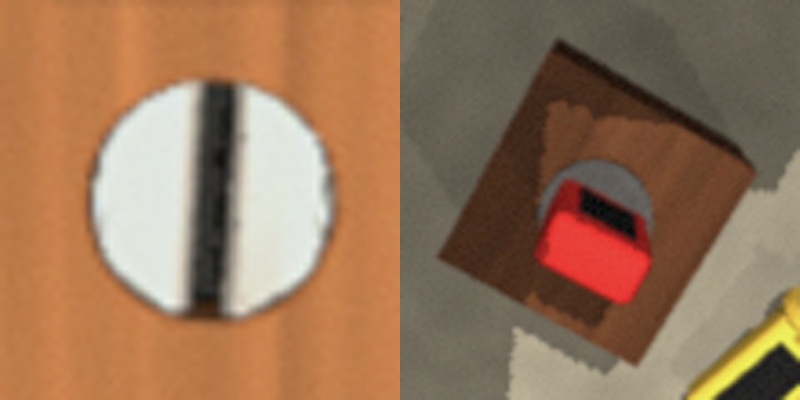

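```bash
python3 - <<'E'
from h import *
import pickle
im=cv2.imread('pics/wstand.png');cm=pickle.load(open('pics/wstand.pkl','rb'))
f=lambda p:(260+(p[0]-400)/3.636,105+p[1]/3.636)
C=[(570,210),(651,248),(627,304),(537,258)]
W=np.array([onz(cm,*f(p),150)[:2] for p in C])
print('top',W.round(1).tolist(),W.mean(0)); 
for i in range(4):
    e=W[(i+1)%4]-W[i];print(np.linalg.norm(e).round(1),np.arctan2(e[1],e[0]).round(3))
S=[(556,42),(757,172),(636,366),(438,256)]
W=np.array([onz(cm,*f(p),78)[:2] for p in S]);print('stand',W.round(1).tolist(),W.mean(0))
for i in range(4):
    e=W[(i+1)%4]-W[i];print(np.linalg.norm(e).round(1),np.arctan2(e[1],e[0]).round(3))
# red mask top: brightness segmentation
hsv=cv2.cvtColor(im,cv2.COLOR_BGR2HSV);m=((hsv[...,1]>150)&((hsv[...,0]<8)|(hsv[...,0]>172))&(hsv[...,2]>205)).astype(np.uint8)
m[:, :260]=0;m[:,370:]=0
c=max(cv2.findContours(m,0,2)[0],key=cv2.contourArea);Wt=np.array([onz(cm,*p[0],150)[:2] for p in c],np.float32);print(cv2.minAreaRect(Wt))
print('arc', [onz(cm,*f(p),84)[:2].round(1).tolist() for p in [(540,213),(596,160),(652,208)]])
for n,p,z in [('yellow',(360,206),0),('yellowtop',(360,206),60),('red big',(228,190),90)]: print(n,onz(cm,*p,z).round())
print('yaw tool x', bot.get_state()['orientation'])
E
```

```text
top [[408.5, -367.3], [434.9, -356.6], [443.6, -374.7], [412.7, -385.8]] [ 424.92499222 -371.09446592]
28.6 0.386
20.1 -1.126
32.8 -2.798
18.9 1.798
stand [[368.9, -340.4], [454.4, -316.8], [481.3, -402.2], [396.3, -428.6]] [ 425.22893192 -371.98112221]
88.7 0.268
89.5 -1.266
88.9 -2.84
92.4 1.872
((424.39227294921875, -372.583740234375), (32.52716827392578, 17.668649673461914), 20.609390258789062)
arc [[410.0, -386.9], [409.6, -357.9], [437.0, -354.6]]
yellow [ 544. -375.    0.]
yellowtop [ 522. -367.   60.]
red big [ 370. -483.   90.]
yaw tool x [3.14155975e+00 2.29013344e-04 2.40104646e+00]
```

```bash
python3 - <<'E'
from h import *
import pickle
def snap(n):
    bot.dwell(0.3)
    cm=imaging.camera_model('wrist');im=imaging.capture('wrist');cv2.imwrite(f'pics/{n}.png',im)
    pickle.dump(cm,open(f'pics/{n}.pkl','wb'));print(n,bot.get_state()['t'],bot.get_state()['tcp_pos'].round(1),bot.get_state()['orientation'])
bot.move_ptp([469,-87,330],[np.pi,0,1.45]); snap('wcam2')
bot.move_ptp([425,-370,300],[np.pi,0,-0.5]); snap('wstand2')
im=cv2.imread('pics/wcam2.png');cm=pickle.load(open('pics/wcam2.pkl','rb'))
hsv=cv2.cvtColor(im,cv2.COLOR_BGR2HSV)
u,v=[int(round(x)) for x in proj(cm,[469,-88.5,190])];print(u,v)
r=30;m=np.zeros(im.shape[:2],np.uint8);sub=hsv[v-r:v+r,u-r:u+r]
m[v-r:v+r,u-r:u+r]=((sub[...,1]<80)&(sub[...,2]>100))*255
pts=np.vstack([c for c in cv2.findContours(m,0,1)[0] if cv2.contourArea(c)>60]);h=cv2.convexHull(pts)
W=np.array([onz(cm,*p[0],190)[:2] for p in h],np.float32);print(cv2.minEnclosingCircle(W))
k=np.zeros_like(m);cv2.fillConvexPoly(k,h,255);k=cv2.erode(k,np.ones((3,3)));v_,u_=np.nonzero((k>0)&(hsv[...,2]<90))
P=np.array([onz(cm,a,b,184)[:2] for a,b in zip(u_,v_)]);w,V=np.linalg.eigh(np.cov(P.T));e=V[:,1];print(P.mean(0),np.arctan2(e[1],e[0]),w**.5)
ims=cv2.imread('pics/wstand2.png')
u2,v2=[int(x) for x in proj(cm:=pickle.load(open('pics/wstand2.pkl','rb')),[425,-371,110])];print(u2,v2)
o=np.zeros((400,800,3),np.uint8)
o[:,:400]=cv2.resize(im[v-35:v+35,u-35:u+35],(400,400),interpolation=2);o[:,400:]=cv2.resize(ims[v2-60:v2+60,u2-60:u2+60],(400,400),interpolation=2);cv2.imwrite('pics/e4.png',o)
E
```

```text
File "<stdin>", line 19
SyntaxError: assignment expression cannot be used in a comprehension iterable expression
```

```bash
python3 - <<'E'
from h import *
import pickle
def snap(n):
    bot.dwell(0.3)
    cm=imaging.camera_model('wrist');im=imaging.capture('wrist');cv2.imwrite(f'pics/{n}.png',im)
    pickle.dump(cm,open(f'pics/{n}.pkl','wb'));print(n,bot.get_state()['t'],bot.get_state()['tcp_pos'].round(1),bot.get_state()['orientation'])
bot.move_ptp([469,-87,330],[np.pi,0,1.45]); snap('wcam2')
bot.move_ptp([425,-370,300],[np.pi,0,-0.5]); snap('wstand2')
im=cv2.imread('pics/wcam2.png');cm=pickle.load(open('pics/wcam2.pkl','rb'))
hsv=cv2.cvtColor(im,cv2.COLOR_BGR2HSV)
u,v=[int(round(x)) for x in proj(cm,[469,-88.5,190])];print(u,v)
r=30;m=np.zeros(im.shape[:2],np.uint8);sub=hsv[v-r:v+r,u-r:u+r]
m[v-r:v+r,u-r:u+r]=((sub[...,1]<80)&(sub[...,2]>100))*255
pts=np.vstack([c for c in cv2.findContours(m,0,1)[0] if cv2.contourArea(c)>60]);h=cv2.convexHull(pts)
W=np.array([onz(cm,*p[0],190)[:2] for p in h],np.float32);print(cv2.minEnclosingCircle(W))
k=np.zeros_like(m);cv2.fillConvexPoly(k,h,255);k=cv2.erode(k,np.ones((3,3)));v_,u_=np.nonzero((k>0)&(hsv[...,2]<90))
P=np.array([onz(cm,a,b,184)[:2] for a,b in zip(u_,v_)]);w,V=np.linalg.eigh(np.cov(P.T));e=V[:,1];print(P.mean(0),np.arctan2(e[1],e[0]),w**.5)
ims=cv2.imread('pics/wstand2.png');cm2=pickle.load(open('pics/wstand2.pkl','rb'))
u2,v2=[int(x) for x in proj(cm2,[425,-371,110])];print(u2,v2)
o=np.zeros((400,800,3),np.uint8)
o[:,:400]=cv2.resize(im[v-35:v+35,u-35:u+35],(400,400),interpolation=2);o[:,400:]=cv2.resize(ims[v2-60:v2+60,u2-60:u2+60],(400,400),interpolation=2);cv2.imwrite('pics/e4.png',o)
E
```

```text
wcam2 7.25 [469.  -87.4 329.9] [-3.14139777e+00 -4.89235324e-05  1.44929134e+00]
wstand2 8.9 [ 425.3 -369.6  300.2] [ 3.14150852e+00 -2.84178359e-04 -4.98957316e-01]
317 183
((469.12384033203125, -88.26468658447266), 20.270992279052734)
[468.93217936 -89.02939565] 1.3906878834448146 [ 1.49917955 10.69163556]
318 170
```

View pics/e4.png

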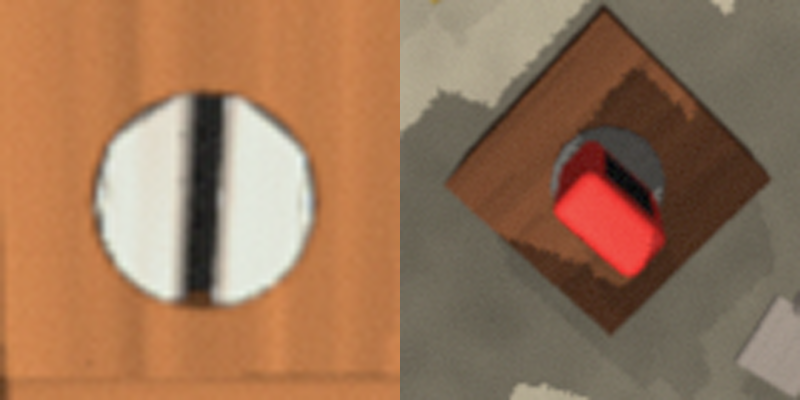

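```bash
python3 - <<'E'
from h import *
import pickle
im=cv2.imread('pics/wstand2.png');cm=pickle.load(open('pics/wstand2.pkl','rb'))
f=lambda p:(258+(p[0]-400)/3.3333-.35,110+p[1]/3.3333-.35)
def an(C,z):
    W=np.array([onz(cm,*f(p),z)[:2] for p in C]);print(W.round(1).tolist(),W.mean(0))
    for i in range(4):
        e=W[(i+1)%4]-W[i];print(np.linalg.norm(e).round(1),np.degrees(np.arctan2(e[1],e[0])).round(1))
an([(591,168),(664,240),(628,280),(553,212)],150)
an([(603,6),(771,180),(611,335),(444,184)],78)
for nm in ['wstand','wstand2']:
    im=cv2.imread(f'pics/{nm}.png');cm=pickle.load(open(f'pics/{nm}.pkl','rb'))
    hsv=cv2.cvtColor(im,cv2.COLOR_BGR2HSV)
    u,v=[int(x) for x in proj(cm,[425,-371,150])]
    for th in (170,190,210):
        m=((hsv[...,1]>130)&((hsv[...,0]<8)|(hsv[...,0]>172))&(hsv[...,2]>th)).astype(np.uint8);m[:,:u-25]=0;m[:,u+25:]=0
        c=max(cv2.findContours(m,0,2)[0],key=cv2.contourArea);Wt=np.array([onz(cm,*p[0],150)[:2] for p in c],np.float32);print(nm,th,cv2.minAreaRect(Wt))
    # bolster grey circle
E
```

```text
[[444.5, -377.3], [412.7, -386.7], [406.3, -370.2], [437.8, -359.8]] [ 425.3168822  -373.49000093]
33.2 -163.5
17.7 111.0
33.2 18.3
18.7 -69.2
[[483.1, -402.9], [395.2, -429.1], [368.6, -344.6], [454.3, -317.3]] [ 425.30649622 -373.45246084]
91.7 -163.4
88.7 107.5
89.9 17.7
90.3 -71.4
wstand 170 ((424.08306884765625, -372.42095947265625), (34.1113395690918, 18.196720123291016), 20.621353149414062)
wstand 190 ((424.224365234375, -372.47705078125), (33.536155700683594, 17.88831901550293), 19.411197662353516)
wstand 210 ((424.2771911621094, -372.2831115722656), (32.573970794677734, 17.05519676208496), 20.221107482910156)
wstand2 170 ((425.3903503417969, -373.49615478515625), (34.48451614379883, 18.64066505432129), 19.849451065063477)
wstand2 190 ((425.6027526855469, -373.28924560546875), (33.614418029785156, 17.90654182434082), 18.60988998413086)
wstand2 210 ((425.146240234375, -373.10528564453125), (33.12663269042969, 17.5548095703125), 16.683881759643555)
```

```bash
python3 - <<'E'
from h import *
g=[424.9,-372.9];yw=0.337+np.pi
o=[np.pi,0,yw]
bot.move_ptp([*g,180],o)
print(bot.movel([*g,98],max_speed=80,threshold=15)); s=bot.get_state();print(s['t'],s['tcp_pos'],s['contact_force'])
bot.grip(0.0,effort=80);s=bot.get_state();print(s['t'],s['opening'],s['tcp_pos'],s['contact_force'])
bot.movel([*g,130],max_speed=60);s=bot.get_state();print(s['t'],s['opening'],s['tcp_pos'],s['contact_force'],s['wrist_torque'])
for n in ['wrist','scene']: cv2.imwrite(f'pics/{n}_g.png',imaging.capture(n))
a=cv2.imread('pics/scene_g.png');cv2.imwrite('pics/scene_ge.png',cv2.resize(a[40:190,220:400],None,fx=4,fy=4,interpolation=2))
E
```

```text
False
13.3917 [ 425.24359736 -373.28094182   98.56322451] [ 0.55573037 -0.87022854 -0.6049998 ]
14.0083 0.2139556945774199 [ 425.22847198 -373.43217534   98.34999729] [ 0.51787471 -1.25340419  1.46097545]
14.6917 0.215289684477626 [ 424.84672034 -372.8289311   130.0278805 ] [-0.93164556  0.44841747 -3.99537514] [-0.00143794  0.01359082 -0.0030884 ]
```

View pics/wrist_g.png

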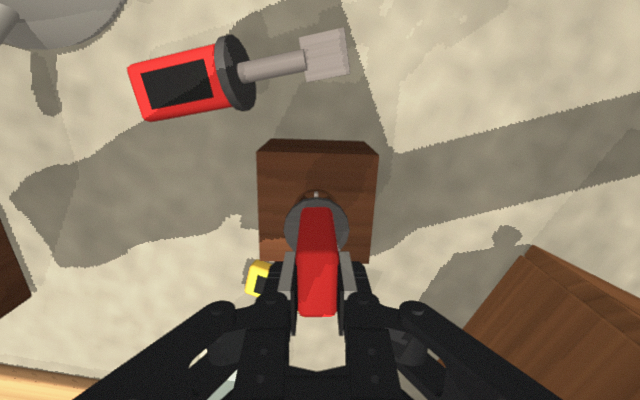

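View pics/scene_ge.png

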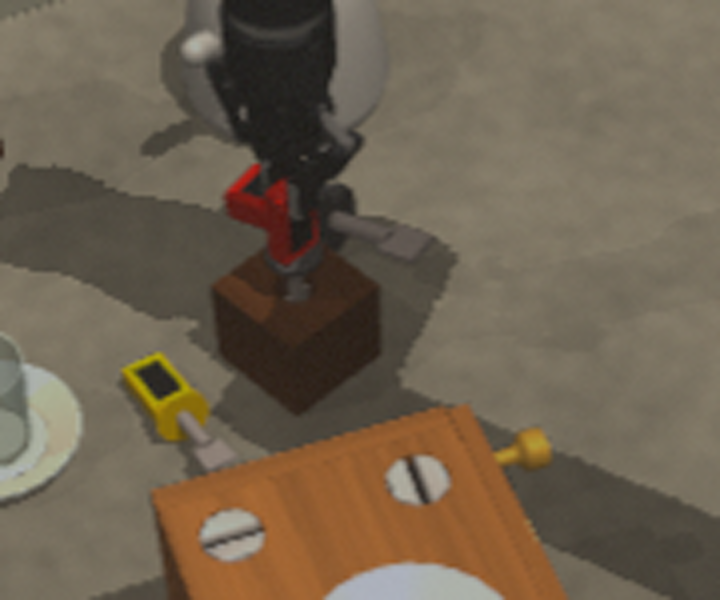

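```bash
python3 - <<'E'
from h import *
bot.movel([424.9,-372.9,310],max_speed=200)
c=[469.1,-88.5];o=[np.pi,0,1.393-np.pi]
bot.move_ptp([*c,305],o)
bot.movel([*c,283],max_speed=60)
bot.dwell(0.3);s=bot.get_state();print(s['t'],s['opening'],s['tcp_pos'],s['orientation'],s['qpos'],s['contact_force'])
for n in ['wrist','scene','top']: cv2.imwrite(f'pics/{n}_h.png',imaging.capture(n))
a=cv2.imread('pics/scene_h.png');b=cv2.imread('pics/top_h.png');w=cv2.imread('pics/wrist_h.png')
u=np.hstack([cv2.resize(a[110:210,270:370],(400,400),interpolation=2),cv2.resize(w[120:320,220:420],(400,400),interpolation=2)]);cv2.imwrite('pics/h_e.png',u)
E
```

```text
17.7667 0.21462039851682152 [469.30287995 -88.51805358 283.30741472] [-3.14094464e+00 -1.06656196e-04 -1.74849854e+00] [-3.41153655e-01  1.44916302e-01 -2.13476154e-01  1.21174714e+00
  2.13113108e-07 -1.73424781e+00] [ 0.14644183 -0.56836176 -2.53908347]
```

View pics/h_e.png

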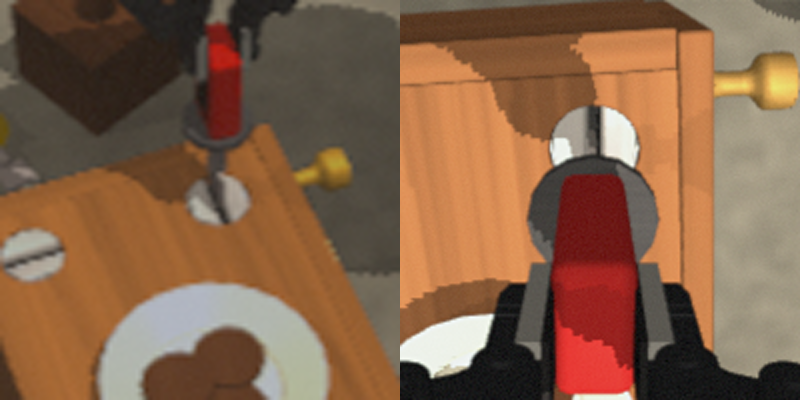

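View pics/wrist_h.png

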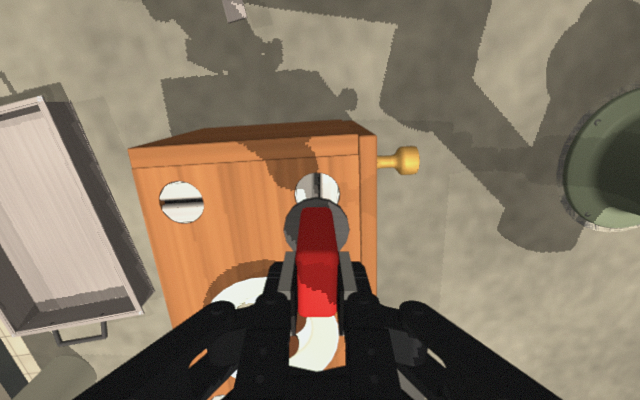

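The blade hangs right over the open cam (scene crop ~(218,200)), aligned with its slot; descending with a force stop.

```bash
python3 - <<'E'
from h import *
c=[469.1,-88.5]
f0=bot.get_state()['contact_force']
h=bot.movel([*c,262],max_speed=20,threshold=12)
s=bot.get_state();print(h,s['t'],s['opening'],s['tcp_pos'],s['orientation'],s['contact_force']-f0,s['wrist_torque'])
cv2.imwrite('pics/i.png',cv2.resize(imaging.capture('scene')[110:210,270:370],(500,500),interpolation=2))
E
```

```text
True 18.7333 0.21071658037484045 [469.11773304 -88.49021678 266.06539117] [-3.14125578e+00 -7.06728403e-05 -1.74854981e+00] [-0.78847627  0.76233022  7.13113242] [0.05742025 0.16563725 0.04653136]
```

View pics/i.png

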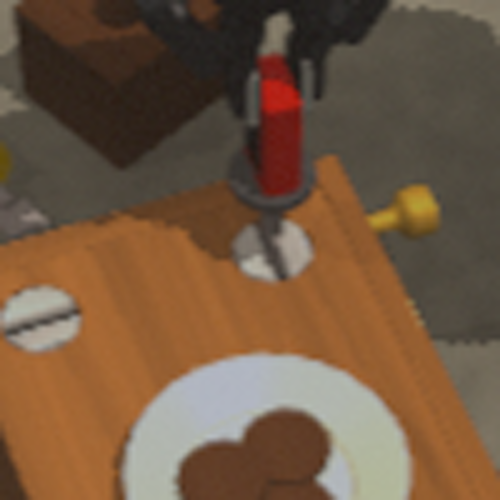

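Contact came at TCP z = 266, exactly where the slot floor is expected. Turning now.

```bash
python3 - <<'E'
from h import *
c=[469.1,-88.5,266]
y0=1.393-np.pi
q=bot.get_state()['qpos'].copy()
for y in [-1.95,-2.2,-2.45,-2.7,-2.95,-3.15,-3.25,-3.32,-3.38,-3.43]:
    bot.movel(c,rot=[np.pi,0,y],max_speed=150)
    s=bot.get_state();print(y,round(s['t'],2),s['tcp_pos'].round(1),np.round(s['orientation'][2],3),s['contact_force'].round(1),s['wrist_torque'].round(3),round(s['opening'],3))
bot.dwell(0.2)
cv2.imwrite('pics/t.png',np.hstack([cv2.resize(imaging.capture('scene')[110:210,270:370],(400,400),interpolation=2),cv2.resize(imaging.capture('wrist')[120:320,220:420],(400,400),interpolation=2)]))
E
```

```text
-1.95 19.13 [468.9 -88.3 266.1] -1.947 [-0.8  1.2  1.5] [0.256 0.528 0.018] 0.216
-2.2 19.53 [469.1 -88.3 266.1] -2.196 [-1.3  1.7  1.4] [0.52  0.479 0.055] 0.217
-2.45 19.93 [469.3 -88.3 266.1] -2.446 [-1.6  1.7  1.7] [0.627 0.362 0.04 ] 0.216
-2.7 20.33 [469.4 -88.3 266.1] -2.696 [-1.   2.6  1.7] [0.738 0.106 0.057] 0.212
-2.95 20.73 [469.5 -88.4 266.1] -2.946 [1.  2.5 1.3] [ 0.839 -0.141  0.057] 0.208
-3.15 21.08 [469.5 -88.5 266.1] 3.137 [0.6 2.7 1.6] [ 0.917 -0.343  0.064] 0.213
-3.25 21.33 [469.5 -88.5 266.1] 3.038 [1.  2.5 1.8] [ 0.829 -0.49   0.   ] 0.216
-3.32 21.58 [469.5 -88.5 266.1] 2.967 [2.9 2.9 2.1] [ 0.835 -0.626  0.101] 0.215
-3.38 21.83 [469.4 -88.5 266.1] 2.906 [2.9 2.6 1.3] [ 0.834 -0.78   0.099] 0.216
-3.43 22.08 [469.4 -88.5 266.2] 2.856 [3.6 2.4 2. ] [ 0.835 -0.898  0.25 ] 0.214
```

View pics/t.png

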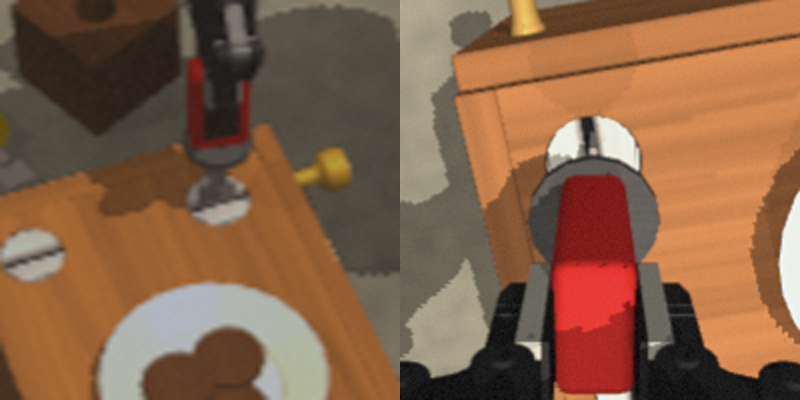

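```bash
python3 - <<'E'
from h import *
import pickle
c=[469.1,-88.5,266]
for y in [-3.46,-3.49]:
    bot.movel(c,rot=[np.pi,0,y]);bot.dwell(0.1)
    s=bot.get_state();print(y,round(s['t'],2),np.round(s['orientation'][2],3),s['wrist_torque'].round(3),s['opening'])
bot.movel(c,rot=[np.pi,0,-3.30])
s=bot.get_state();print(s['wrist_torque'])
bot.movel([c[0],c[1],310],max_speed=100)
# back off toward the stand a bit to see the cam
bot.move_ptp([440,-230,330],[np.pi,0,-4.2]);bot.dwell(.2)
s=bot.get_state();print(s['t'],s['qpos'],s['opening'])
for n in ['wrist','scene','top']:cv2.imwrite(f'pics/{n}_k.png',imaging.capture(n))
a=cv2.imread('pics/scene_k.png');b=cv2.imread('pics/top_k.png')
cv2.imwrite('pics/k.png',np.hstack([cv2.resize(a[140:280,255:395],(400,400),interpolation=2),cv2.resize(b[130:240,235:375],(500,400),interpolation=2)]))
E
```

```text
-3.46 22.73 2.824 [ 0.8   -1.027  0.579] 0.21280718372522966
-3.49 23.08 2.794 [ 0.808 -1.096  0.827] 0.21064372899453446
[ 0.35355102 -0.46853825  0.01963206]
24.85 [-6.28592659e-01  1.71033106e-01 -6.64804596e-02  1.33408230e+00
  9.74900624e-05  4.27744920e-01] 0.2130434797501624
```

View pics/k.png

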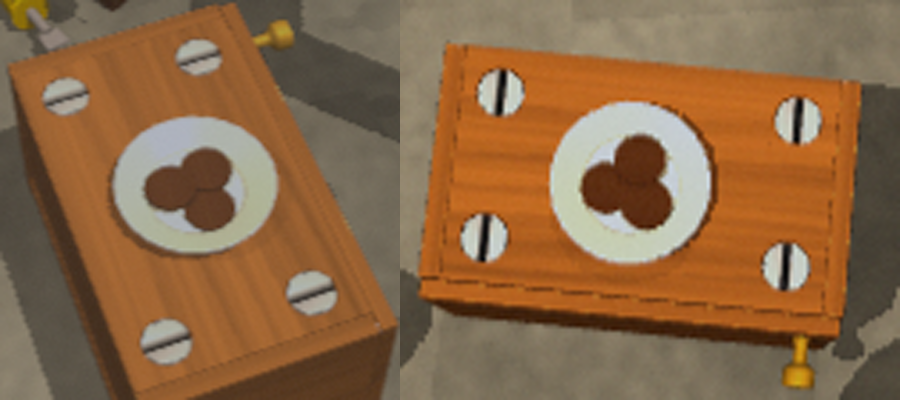

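View pics/wrist_k.png

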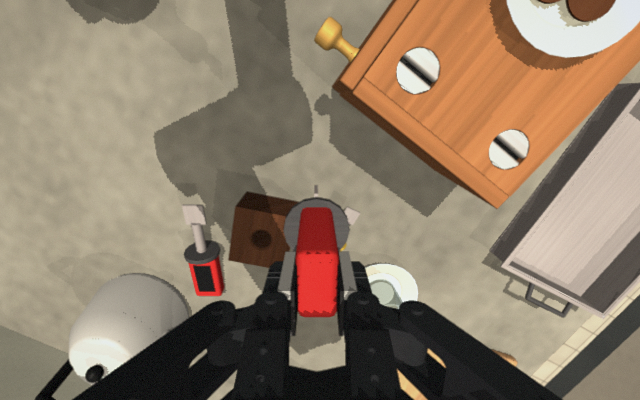

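```bash
python3 - <<'E'
from h import *
im=cv2.imread('pics/wrist_k.png');cm=imaging.camera_model('wrist')
print('hole',onz(cm,261,239,78))
hsv=cv2.cvtColor(im,cv2.COLOR_BGR2HSV)
for (u,v) in [(418,71),(509,149)]:
    r=28;m=np.zeros(im.shape[:2],np.uint8);sub=hsv[v-r:v+r,u-r:u+r]
    m[v-r:v+r,u-r:u+r]=((sub[...,1]<70)&(sub[...,2]>120))*255
    pts=np.vstack([c for c in cv2.findContours(m,0,1)[0] if cv2.contourArea(c)>60]);h=cv2.convexHull(pts)
    k=np.zeros_like(m);cv2.fillConvexPoly(k,h,255);k=cv2.erode(k,np.ones((3,3)));v_,u_=np.nonzero((k>0)&(hsv[...,2]<90))
    P=np.array([onz(cm,a,b,184)[:2] for a,b in zip(u_,v_)]);w,V=np.linalg.eigh(np.cov(P.T));e=V[:,1];print(P.mean(0),np.arctan(e[1]/e[0]),w**.5)
a=im[200:280,210:300];cv2.imwrite('pics/hole.png',cv2.resize(a,None,fx=6,fy=6,interpolation=2))
E
```

```text
hole [ 425.08088562 -372.66899071   78.        ]
[470.14473457 -88.20379594] -0.114869525158849 [ 1.37195454 10.88746942]
[ 594.48242857 -102.76801046] -0.11052415762487455 [ 1.34825797 10.12186291]
```

View pics/hole.png

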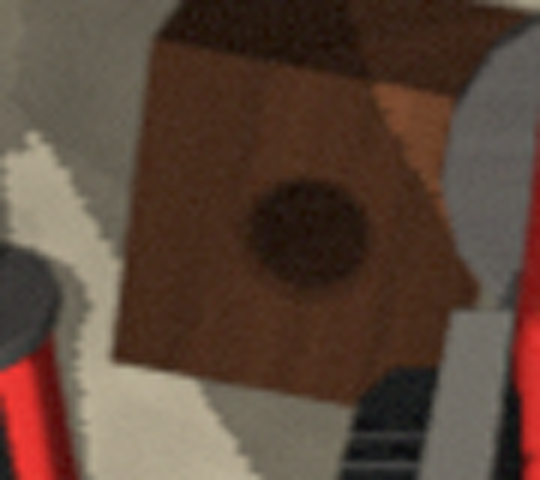

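The slot now lies parallel to the locked neighbour (within 0.005 rad), and the torque rose to 0.8 N m at the stop. The hole measures (425.1, -372.7), which matches the grasp position. Next I return the driver.

```bash
python3 - <<'E'
from h import *
g=[425.0,-372.8];o=[np.pi,0,0.337-np.pi]
bot.move_ptp([*g,310],[np.pi,0,0.337+np.pi])
bot.movel([*g,180],max_speed=150);bot.dwell(.2)
f0=bot.get_state()['contact_force']
h=bot.movel([*g,105],max_speed=70,threshold=12);s=bot.get_state();print(h,s['t'],s['tcp_pos'],s['contact_force']-f0)
if not h:
    h=bot.movel([*g,95.5],max_speed=15,threshold=8);s=bot.get_state();print(h,s['t'],s['tcp_pos'],s['contact_force']-f0,s['wrist_torque'])
cv2.imwrite('pics/r.png',np.hstack([cv2.resize(imaging.capture('scene')[60:160,240:340],(400,400),interpolation=2),cv2.resize(imaging.capture('wrist')[120:320,220:420],(400,400),interpolation=2)]))
E
```

```text
False 28.875 [ 425.32787915 -373.20246673  105.54778616] [ 0.56481915 -0.46327016 -0.03223016]
True 29.375 [ 425.10353846 -372.98892267   98.30246018] [-0.89561236 -0.17792335  5.94661331] [0.21758087 0.14516207 0.03713031]
```

View pics/r.png

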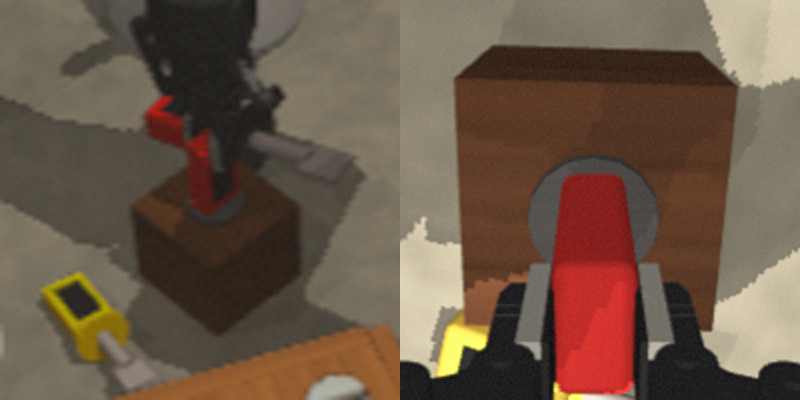

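```bash
python3 - <<'E'
from h import *
bot.grip(0.8);bot.dwell(.2)
p=bot.get_state()['tcp_pos']
bot.movel([p[0],p[1],200],max_speed=100)
bot.move_ptp([425,-370,320],[np.pi,0,2.4]);bot.dwell(.4)
s=bot.get_state();print(s['t'],s['contact_force'],s['opening'])
for n in ['wrist','scene','top']:cv2.imwrite(f'pics/{n}_z.png',imaging.capture(n))
im=cv2.imread('pics/wrist_z.png');cm=imaging.camera_model('wrist');hsv=cv2.cvtColor(im,cv2.COLOR_BGR2HSV);u,v=[int(x) for x in proj(cm,[425,-372,150])]
m=((hsv[...,1]>130)&((hsv[...,0]<8)|(hsv[...,0]>172))&(hsv[...,2]>190)).astype(np.uint8);m[:,:u-25]=0;m[:,u+25:]=0
c=max(cv2.findContours(m,0,2)[0],key=cv2.contourArea);print(cv2.minAreaRect(np.array([onz(cm,*q[0],150)[:2] for q in c],np.float32)))
b=cv2.imread('pics/top_z.png');a=cv2.imread('pics/scene_z.png')
cv2.imwrite('pics/z.png',np.hstack([cv2.resize(im[v-60:v+60,u-60:u+60],(400,400),interpolation=2),cv2.resize(a[60:180,180:300+0],(400,400),interpolation=2)]))
E
```

```text
32.7917 [-0.40532979  0.15074915  0.2486187 ] 0.8000796313739227
((424.3955078125, -372.2699890136719), (33.602603912353516, 18.31922149658203), 19.360544204711914)
```

View pics/z.png

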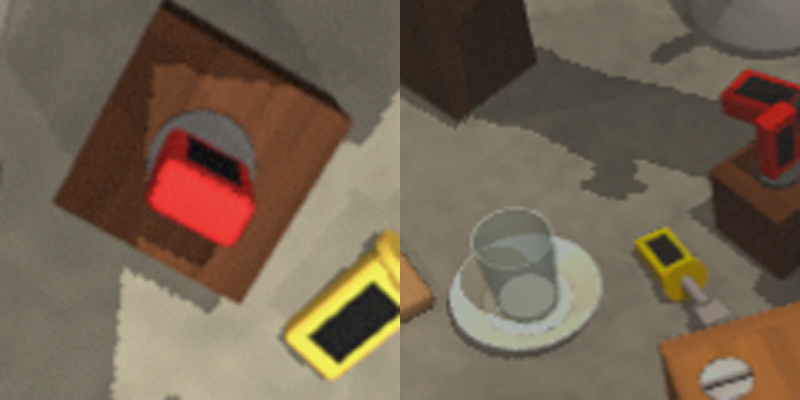

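View pics/scene_z.png

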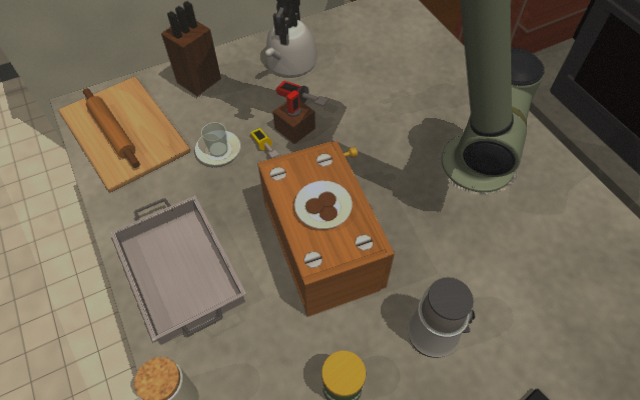

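The driver is home: its image measurement matches the first one. The four cams are parallel, and the saucers, cup and tin sit at unchanged pixels. I'm handing in the job.

```bash
python3 -c "
from h import *
bot.sign_off();print(bot.get_state()['t'])"
```

```text
the job is handed in; nothing more can be done
the job is handed in; nothing more can be done
```

I locked the open cam and put the small red driver back upright in its stand, then handed the job in at about 33 s. The hand-in gives no verdict, so these are my own last checks:

- **Blade in the slot:** it touched down with the fingertips at z = 266 mm, which is where the slot floor should be. That puts the tip about 9 mm deep.
- **Cam at its stop:** turning clockwise, the torque rose from about 0.1 to 0.83 N m at the end. The slot now measures within 0.005 rad of parallel to one locked neighbour, and the other two look parallel in the top picture.
- **Driver home:** it seated at the same fingertip height as when I picked it up (98.3 mm). In the wrist view the handle reads the same position as before, about (424.4, -372.3) mm, and stands upright.
- **Bystanders:** the saucers, glass cup and tea tin show no visible shift in the scene camera. I compared these by eye only.
- **End state:** the gripper is clear of everything and the force on the tool is near zero.

**Disagreements:**
- My rough first estimate of the stand from the top camera was about 5 mm off in y from the two wrist views, so I used the wrist views.
- The yellow driver and the larger red one were upright in the first pictures and lying down by the first wrist view of the stand. I never went near them, so they probably toppled by themselves.

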